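# Load the jar mixer and hold its lever at half speed

## Robot

A 6-joint arm with a two-finger parallel gripper is mounted at the origin on the work surface; the furniture and walls round the work are solid. World frame = base frame: x ahead of the robot, y to its left, z up, the work surface at z = 0. Lengths are in m, angles in rad, forces in N, time in s.
With the tool pointing down it reaches from about 0.35 to 0.85 m from the base axis. Payload 8.1 kg.
Tool frame: the origin (TCP) lies midway between the tips of the shut fingers; the grasp point (between the pads) lies 19 mm behind it; z points along the fingers, y is the line along which they close (so a half turn about z gives the same grasp; the last joint's range is limited). The gripper opens to 93 mm and grips with 3 to 60 N. Pads are 15 mm wide; open, the fingers measure 128 mm over their backs; the gripper's body (75 mm by 188 mm) begins 65 mm behind the grasp point.
Start: joints at [1.133, 0.13, 1.488, -0, 1.523, -0.085], TCP at [0.207, 0.563, 0.219] pointing down, gripper open.
Joint ranges: [-2.96, 2.96], [-0.89, 2.26], [0.02, 2.5], [-1.34, 4.48], [0, 2.73], [-2.66, 2.66]. Speed limits (rad/s): [2.39, 2.39, 2.79, 3.14, 3.14, 3.14].

## Interface

Orientations are given as a unit quaternion [x, y, z, w].
In Python, from workcell import move_ptp, move_linear, move_joints, move_gripper, dwell, solve_ik, state, snapshot, calibration, Unreachable, sign_off gives the robot as it stands. The module is installed in compiled form; this text tells all that it offers. Calls block until the motion is done:
- move_ptp(position, orientation): joint-space move of the TCP to a pose.
- move_linear(position, ori=None, max_speed=0.15): straight line of the TCP; ori=None keeps the orientation; max_speed is the mean speed in m/s.
- move_joints(angles): joint-space move.
- move_gripper(opening, squeeze=None): finger opening in m; squeeze is the grip in N (None keeps the last); returns when the fingers have stopped.
- dwell(seconds).
- solve_ik(position, orientation): joint angles nearest the present ones, or None.
- state(): the state.
- snapshot(name): name is "side" or "top" or "wrist"; returns the picture (400x640x3 uint8, red, green, blue); there is no depth.
- calibration(name): a dict with "fx", "fy", "cx", "cy" (pixels), "D" ([k1, k2, p1, p2, k3] as OpenCV has them; the pictures are not rectified), "R" (3x3) and "t" (3): a world point X has camera coordinates R X + t; the wrist camera has in their place "hand_eye" (4x4, takes a point from camera to tool coordinates, whose origin is the TCP and whose axes are the flange's). Camera axes: x right, y down, z forward; pixel columns grow to the right and rows downward; lengths in m; the calibration is good to about 2 mm. A picture is of the moment at which its call begins: read the wrist's pose just before it. calibration takes no time and is no camera call.
A pose or a line that the arm cannot do raises Unreachable and nothing moves.
- sign_off(): hands the job in; it is judged then, once.
The state is a dict: "clock": time; "joint_positions": joint angles; "joint_vel": joint speeds; "tau": joint torques, N m; "position": TCP position; "tool_rot": TCP orientation; "wrist_force": force on the tool from outside, world axes, zero at the start; "moment": the same for the moment, N m; "opening": finger opening in m; "gripper_force": force on a finger pad.
Only numpy, scipy, OpenCV 4.12 (cv2) and the standard library are available. Lean on these libraries where they do the work, as an engineer would, in place of code of your own. Each camera call takes 0.05 s, during which the arm holds its last target. There are 200 camera calls.

## Task

Load the bench mixer's empty pockets in number order: first the short jar into pocket 1 (one raised pip, beside the lever), then the tall jar into pocket 2 (two pips, the middle one), each lowered in, not dropped, so that it stands upright on the pocket floor; the third jar stays where it is. Only when both jars are in and let go, press the spring-loaded hold-to-run lever down half-way, until its pad is level with the top of the gauge plate beside it, never right down to its stop, and keep it there: the program finishes while the robot is still holding the lever half-way. Do not disturb the loupe or the cloth-covered weight.

Things in the scene. Friction and masses are not known exactly. Their poses are not given: they have to be found in the camera images.
- short_jar_mid (a point): Short squat white screw jar with a black lid, 49 mm across, 60 mm tall, 0.1 to 0.2 kg, loose and upright on the table. Solid to the grip: a 48 mm cylinder up to 50 mm above its underside. This point is on the jar's axis half-way up, 30 mm above its underside; z runs up the axis. Grip it with the fingertips at least 15 mm above its underside; lower and they meet the pocket's rim.
- tall_jar_mid (a point): Tall white screw jar with a red lid, 55 mm across, 80 mm tall, 0.1 to 0.2 kg, loose and upright on the table, outside the mixer. Solid to the grip: a 54 mm cylinder up to 69 mm above its underside. This point is on the jar's axis half-way up, 40 mm above its underside; z runs up the axis. Grip it with the fingertips at least 15 mm above its underside.
- third_jar_mid (a point): Third jar, 57 mm across, 75 mm tall, red lid, already standing loose in pocket 3; leave it there. This point is on its axis half-way up, 37.5 mm above its underside.
- mixer: Low bench mixer fixed to the table: grey base with an aluminium plate carrying three equal round pockets in a row, and a lever at one end. Origin on the table under the middle pocket; x points away from the robot across the mixer, y runs along the row from the lever towards pocket 3, z up. The base is 116 mm along x and reaches from y = -243 to +153 mm; the plate's top is 22 mm above the table.
- pocket_1 (a point): Centre of the floor of pocket 1 (one raised pip in front of it, next to the lever), 12 mm above the table. Pocket 62 mm in diameter, 10 mm deep, rim 22 mm above the table with a 2 mm chamfer. Neighbouring pockets are 100 mm apart.
- pocket_2 (a point): Centre of the floor of pocket 2 (two pips, the middle one); same size and height as pocket 1.
- pocket_3 (a point): Centre of the floor of pocket 3 (three pips, far from the lever); same size; the third jar stands in it.
- lever (a joint): Angle of the hold-to-run lever: 0 at rest (pad raised), grows as the pad is pushed down, 0.36 rad at its stop; half-way is 0.18 (lever horizontal). A spring returns it; pressing at the pad takes about 3.5 N to start, 6 N half-way, 8.5 N at the stop. Hinge along the mixer's y at mixer x +40, y -198 mm, 66 mm above the table; the lever points to mixer -x, its pad centre 86 mm out.
- lever_pad (a point): Centre of the top face of the lever's flat black pad (32 mm along mixer x, 40 mm along mixer y). About 89 mm above the table at rest, 74 mm half-way, 58 mm at the stop. Push it straight down from above with closed fingers.
- gauge_top (a point): Top of the fixed upright steel gauge plate, 16 mm along x, 4 mm thick, standing 38 mm beside the pad's centre on the side away from the pockets; its top is 74 mm above the table, the pad top's height when the lever is half-way.
- loupe_mid (a point): Centre of a black stand loupe, 43 mm across, 38 mm tall, loose on the table; leave alone. 19 mm above its underside.
- weight_mid (a point): Centre of a grey cloth-covered weight block, 100 x 46 x 27 mm, loose on the table; leave alone. 13.5 mm above its underside, x along its length.
Things that resemble listed ones, but are neither listed nor needed, are in the scene too. Leave any green or yellow look-alike of the part that bears short_jar_mid alone.

How it is judged:
By the outcome, as a careful person would: the job done as asked, in the order asked, and still so for the second after the job is handed in, while the arm keeps its last pose, push and grip.
It also fails if it takes over 72 s, if anything falls off the work surface, if the arm or the gripper's body presses on something with over 40 N, if the wrist force passes 120 N, or if a joint passes its speed limit or range.

## Working session

There is one attempt and no reset: what is moved stays moved. The work goes in short steps, each a Python script; the robot and the scene stay as the last script left them, time stands still between calls to the robot, and variables do not carry over. Pictures are saved under pics/ and viewed, at most 10 in all, crops included, and the job is handed in when it is done.

```bash
mkdir -p pics; python3 - <<'E'
from workcell import *
import cv2,numpy as np
for n in ("top","side"):
    cv2.imwrite(f"pics/{n}0.png",snapshot(n)[:,:,::-1])
    c=calibration(n);print(n,c["fx"],c["cx"],c["cy"],c["D"],(-np.array(c["R"]).T@np.array(c["t"])).round(3),np.array(c["R"]).round(2).tolist())
s=state();print(s)
print(calibration("wrist"))
E
```

```text
top 488.81562296171904 317.99440391662216 200.14164997393522 [-0.0640734  0.         0.         0.         0.       ] [ 0.414 -0.011  1.299] [[0.01, -1.0, -0.01], [-1.0, -0.01, -0.08], [0.08, 0.01, -1.0]]
side 446.19432013405395 318.27930820674646 198.4102251764765 [-0.0590383  0.         0.         0.         0.       ] [ 0.031 -0.743  0.811] [[0.82, -0.57, -0.0], [-0.36, -0.52, -0.78], [0.44, 0.64, -0.63]]
{'clock': 0.1, 'joint_positions': array([ 1.13263849e+00,  1.31065784e-01,  1.48913195e+00, -3.17716936e-05,
        1.52299461e+00, -8.54261612e-02]), 'joint_vel': array([-7.11571171e-05, -1.98858244e-03, -1.03785226e-03,  1.63790901e-03,
       -1.62343326e-03,  9.88617341e-04]), 'tau': array([ 1.10299155e-03, -5.61333597e+01, -4.93101954e+01,  7.70618138e-02,
        2.90040829e-02,  1.47938152e-05]), 'position': array([0.20707243, 0.56260909, 0.2177253 ]), 'tool_rot': array([ 1.75452137e-01,  9.84487637e-01, -7.76701528e-04, -1.91683611e-04]), 'wrist_force': array([ 0.75949381, -0.37770065,  0.19980185]), 'moment': array([-1.51703464e-05, -3.06523110e-02,  6.40954224e-03]), 'gripper_force': 0.0, 'opening': 0.09288168264549201}
{'fx': 286.2653018585031, 'fy': 286.2653018585031, 'cx': 321.1657340398585, 'cy': 194.12149870899174, 'D': array([0.01536216, 0.        , 0.        , 0.        , 0.        ]), 'hand_eye': array([[ 1.98954234e-04, -9.58428454e-01, -2.85332890e-01,
         7.86582740e-02],
       [ 9.99999199e-01, -1.65907620e-04,  1.25455098e-03,
        -8.06390948e-04],
       [-1.24973626e-03, -2.85332911e-01,  9.58427654e-01,
        -1.65928419e-01],
       [ 0.00000000e+00,  0.00000000e+00,  0.00000000e+00,
         1.00000000e+00]])}
```

View pics/top0.png

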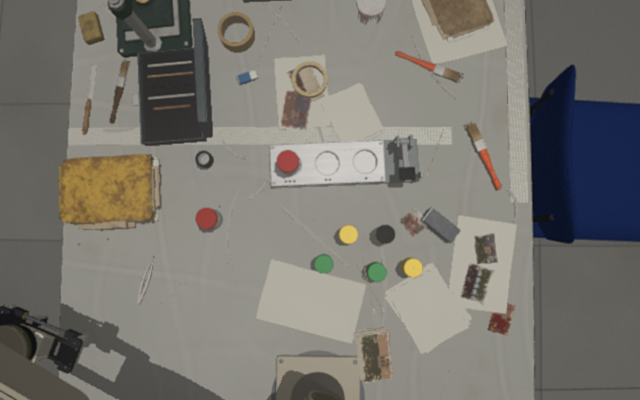

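View pics/side0.png

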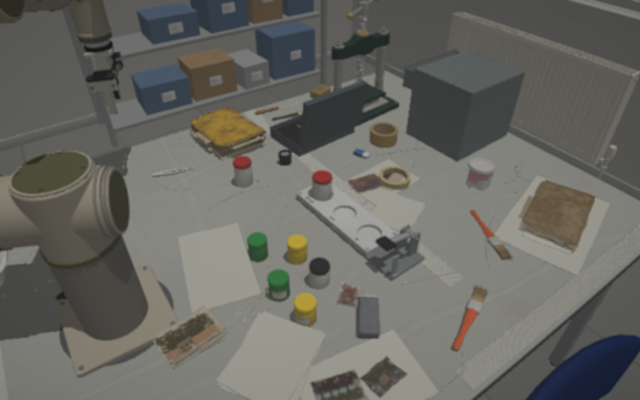

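The top view shows:
- Black-lidded short jar at (385,234). Look-alikes: yellow (348,234) and (413,268), green (323,263) and (376,271), black loupe (204,159).
- Tall red jar free on the table at (207,218). The other red jar, at (288,161), is in pocket 3.
- Empty pockets: P2 at (327,162) and P1 at (365,161). Lever around (400,155), weight at (440,225).

My choice is the jar at (385,234) and the red one at (207,218).

```bash
cat > h.py <<'E'
from workcell import *
import cv2,numpy as np
from scipy.spatial.transform import Rotation as Rn
def ray(n,uv,z,pose=None):
    c=calibration(n)
    K=np.array([[c["fx"],0,c["cx"]],[0,c["fy"],c["cy"]],[0,0,1]])
    p=cv2.undistortPoints(np.array([[uv]],float),K,np.array(c["D"],float))[0,0]
    d=np.array([p[0],p[1],1.])
    if n=="wrist":
        H=np.array(c["hand_eye"]);P,q=pose;Rt=Rn.from_quat(q).as_matrix()
        o=Rt@H[:3,3]+P;d=Rt@H[:3,:3]@d
    else:
        R=np.array(c["R"]);o=-R.T@np.array(c["t"]);d=R.T@d
    return o+d*(z-o[2])/d[2]
def blobs(mask,amin=20):
    n,l,s,c=cv2.connectedComponentsWithStats(mask.astype(np.uint8))
    return [(c[i].round(1).tolist(),s[i].tolist()) for i in range(1,n) if s[i][4]>=amin]
E
python3 - <<'E'
from h import *
im=cv2.imread("pics/top0.png");hsv=cv2.cvtColor(im,cv2.COLOR_BGR2HSV);h,s,v=cv2.split(hsv)
red=((h<8)|(h>170))&(s>120)&(v>60)
print("red",[(b,ray("top",b[0],.08).round(4)) for b in blobs(red,150)])
dk=(v<60)
for b in blobs(dk[140:260,180:480],60):
    c=(b[0][0]+180,b[0][1]+140);print("dark",c,b[1],ray("top",c,.06).round(4))
g=cv2.cvtColor(im,cv2.COLOR_BGR2GRAY)[140:190,305:385];g=cv2.resize(g,None,fx=4,fy=4,interpolation=cv2.INTER_CUBIC)
ci=cv2.HoughCircles(g,cv2.HOUGH_GRADIENT,1,80,param1=80,param2=20,minRadius=36,maxRadius=60)
for x,y,r in ci[0]:
    c=((x+.5)/4-.5+305,(y+.5)/4-.5+140);print("circ",c,r/4,ray("top",c,.022).round(4))
cv2.imwrite("pics/crop1.png",cv2.resize(im[130:280,255:465],None,fx=3.8,fy=3.8,interpolation=cv2.INTER_CUBIC))
E
```

```text
red [(([417.2, 61.0], [396, 52, 39, 19, 203]), array([ 0.8712, -0.2483,  0.08  ])), (([489.4, 167.0], [479, 149, 22, 40, 253]), array([ 0.5978, -0.4289,  0.08  ])), (([287.3, 160.9], [277, 151, 21, 21, 340]), array([0.608 , 0.0816, 0.08  ])), (([206.0, 218.1], [196, 208, 21, 21, 336]), array([0.4616, 0.2836, 0.08  ])), (([499.3, 322.8], [490, 314, 18, 19, 173]), array([ 0.2095, -0.4489,  0.08  ]))]
dark (406.5, 173.3) [219, 28, 16, 12, 173] [ 0.5821 -0.2219  0.06  ]
dark (386.2, 233.8) [197, 86, 17, 17, 131] [ 0.4275 -0.17    0.06  ]
circ (np.float32(327.0), np.float32(163.0)) 12.525 [ 0.6126 -0.0189  0.022 ]
circ (np.float32(363.75), np.float32(161.75)) 13.35 [ 0.6168 -0.1157  0.022 ]
```

View pics/crop1.png

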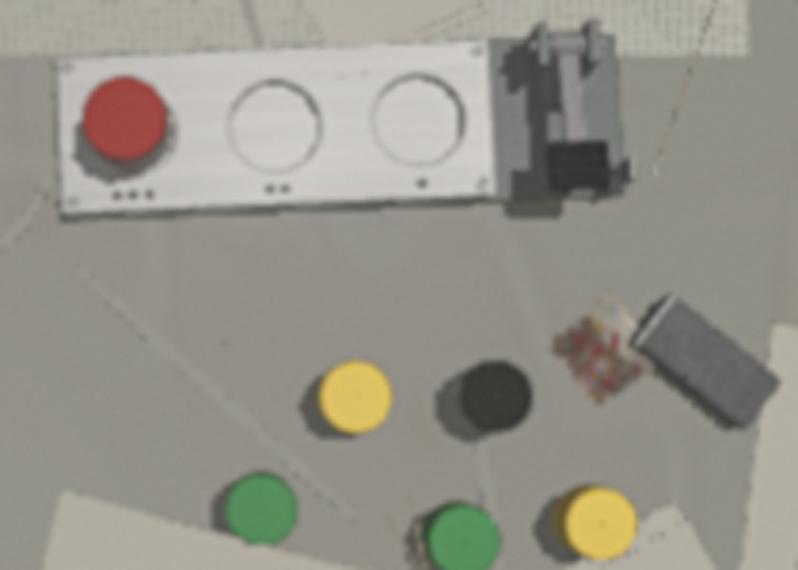

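The crop confirms the black-lidded white jar at (385,234). Pocket 1 (single pip) is next to the lever and pocket 2 has two pips. Next I'll look closer from the wrist.

```bash
cat >> h.py <<'E'
def Q(yaw,s=1):
    # tool y along s*mixer x, z down
    y=s*np.array([np.cos(yaw),np.sin(yaw),0]);z=np.array([0,0,-1.]);x=np.cross(y,z)
    return Rn.from_matrix(np.c_[x,y,z]).as_quat()
def wsnap(name):
    s=state();im=snapshot("wrist")[:,:,::-1].copy();cv2.imwrite(f"pics/{name}.png",im)
    p=(s["position"],s["tool_rot"]);np.save(f"pics/{name}.npy",np.r_[p[0],p[1]]);return im,p
E
python3 - <<'E'
from h import *
for s in (1,-1):
    for p in ([.4275,-.17,.03],[.46,.284,.03],[.615,-.116,.05],[.57,-.215,.08]):
        q=solve_ik(p,Q(.045,s));print(s,None if q is None else np.round(q,2))
move_gripper(.075,25)
s=-1
c=state()["joint_positions"][0]
import sys
q1=[solve_ik([.4275,-.17,.17],Q(.045,k)) for k in (1,-1)]
s=1 if abs(q1[0][5])<abs(q1[1][5]) else -1
print("use",s)
move_ptp([.4275,-.17,.17],Q(.045,s));a,_=wsnap("w_jar")
move_ptp([.612,-.07,.19],Q(.045,s));b,_=wsnap("w_pk")
cv2.imwrite("pics/m1.png",cv2.resize(np.vstack([a,b]),None,fx=.75,fy=.75))
print(state()["clock"])
E
```

```text
1 [-0.49 -0.07  2.05 -0.    1.16 -0.54]
1 [ 0.46  0.15  1.83 -0.    1.16  0.41]
1 [-0.27  0.33  1.57 -0.    1.24 -0.31]
1 [-0.44  0.26  1.6  -0.    1.28 -0.49]
-1 [-0.49 -0.07  2.05 -0.    1.16  2.61]
-1 None
-1 None
-1 [-0.44  0.26  1.6  -0.    1.28  2.65]
use 1
4.3
```

View pics/m1.png

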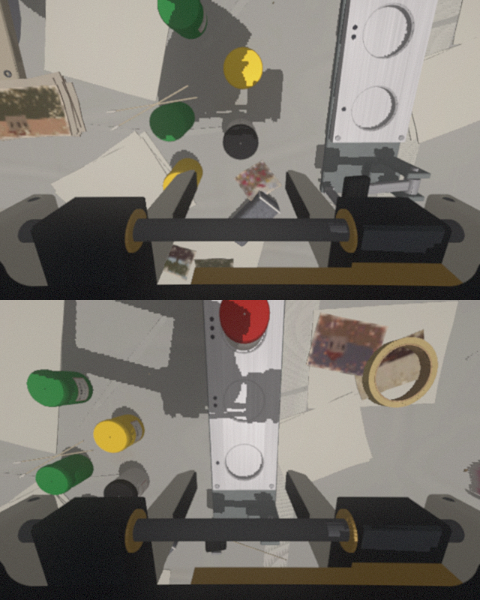

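The wrist view (full-res pixels) shows the jar at about (320,180) and its neighbours clear of the fingers. Pocket 1 is at about (325,215) and pocket 2 at about (325,133) in the second frame. Now I'll refine these numerically with an enlarged check.

```bash
python3 - <<'E'
from h import *
L=lambda n:(cv2.imread(f"pics/{n}.png"),(lambda a:(a[:3],a[3:]))(np.load(f"pics/{n}.npy")))
a,pa=L("w_jar");b,pb=L("w_pk")
v=a.max(2)
for bl in blobs((v[145:225,285:355]<45),150):
    x,y,w,h,A=bl[1];x+=285;y+=145;u=(x+(w-1)/2,y+h-1-(w-1)/2)
    print("lid box",x,y,w,h,A,"bbox-center",ray("wrist",(x+(w-1)/2,y+(h-1)/2),.06,pa).round(4),"lower-arc",ray("wrist",u,.06,pa).round(4))
    print(" width mm",1e3*np.linalg.norm(ray("wrist",(x,u[1]),.06,pa)-ray("wrist",(x+w,u[1]),.06,pa)))
def circ(im,pose,x0,y0,x1,y1,tag):
    g=cv2.cvtColor(im,cv2.COLOR_BGR2GRAY)[y0:y1,x0:x1];g=cv2.resize(g,None,fx=3,fy=3,interpolation=cv2.INTER_CUBIC)
    c=cv2.HoughCircles(g,cv2.HOUGH_GRADIENT,1,60,param1=60,param2=15,minRadius=55,maxRadius=110)
    for x,y,r in ([] if c is None else c[0][:3]):
        u=((x+.5)/3-.5+x0,(y+.5)/3-.5+y0);print(tag,np.round(u,1),round(r/3,1),ray("wrist",u,.022,pose).round(4),"r mm",1e3*np.linalg.norm(ray("wrist",u,.022,pose)-ray("wrist",(u[0]+r/3,u[1]),.022,pose)))
circ(b,pb,290,178,360,248,"P1 b");circ(b,pb,290,95,365,170,"P2 b")
circ(a,pa,455,100,540,182,"P1 a");circ(a,pa,470,0,560,85,"P2 a")
# plate edges in frame b at z=.022
g=cv2.cvtColor(b,cv2.COLOR_BGR2GRAY).astype(int)
for row in (190,240,):print(row,g[row,262:300].tolist(),g[row,350:385].tolist())
c1=cv2.resize(a[135:235,270:370],(400,400),interpolation=cv2.INTER_CUBIC);c2=cv2.resize(b[100:260,250:410],(400,400),interpolation=cv2.INTER_CUBIC)
cv2.imwrite("pics/m2.png",np.hstack([c1,c2]))
E
```

```text
P1 b [326.2 215.5] 24.8 [ 0.6201 -0.1181  0.022 ] r mm 30.7645565826942
P1 a [496.2 142.2] 31.0 [ 0.6151 -0.1169  0.022 ] r mm 33.02383040873221
P2 a [512.5  41.8] 34.6 [ 0.609  -0.0201  0.022 ] r mm 33.39071529034299
P2 a [527.8  28.5] 23.6 [ 0.6208 -0.0082  0.022 ] r mm 22.404486460079323
190 [156, 153, 153, 155, 151, 151, 152, 154, 156, 152, 152, 151, 152, 152, 156, 155, 150, 135, 134, 165, 191, 194, 187, 189, 194, 194, 191, 188, 193, 194, 191, 195, 192, 195, 195, 198, 207, 208] [218, 218, 206, 197, 201, 201, 205, 203, 199, 206, 202, 205, 197, 199, 200, 203, 203, 200, 200, 185, 153, 152, 182, 189, 187, 187, 184, 188, 187, 190, 188, 188, 186, 188, 187]
240 [111, 147, 153, 154, 151, 153, 148, 151, 149, 154, 151, 153, 158, 152, 152, 150, 150, 157, 153, 136, 123, 156, 194, 193, 192, 194, 188, 186, 192, 189, 186, 192, 193, 196, 195, 196, 194, 194] [202, 199, 200, 198, 203, 203, 203, 205, 204, 202, 205, 203, 199, 203, 196, 197, 202, 178, 142, 151, 168, 175, 167, 166, 174, 167, 174, 173, 180, 172, 156, 93, 50, 58, 57]
```

View pics/m2.png

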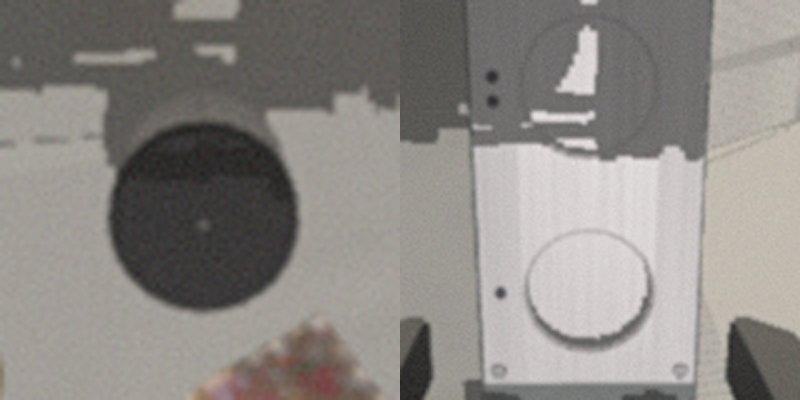

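The lid centre dot is at crop (203,222). Pocket 1 is centred at crop (589,289) and pocket 2 at (589,85), so the row is parallel to the tool axis. Now I'll turn these into points and take the short jar.

```bash
python3 - <<'E'
from h import *
L=lambda n:(lambda a:(a[:3],a[3:]))(np.load(f"pics/{n}.npy"))
pa=L("w_jar");pb=L("w_pk")
cr=lambda x,y,s,x0,y0:((x+.5)/s-.5+x0,(y+.5)/s-.5+y0)
R=lambda x,y,z:ray("wrist",cr(x,y,2.5,250,100),z,pb)
J=ray("wrist",cr(203.5,221.5,4,270,135),.06,pa)
print("jar",J.round(4),"width",1e3*np.linalg.norm(ray("wrist",cr(110,221,4,270,135),.06,pa)-ray("wrist",cr(298,221,4,270,135),.06,pa)))
p1=R(189,289,.022);p2=R(189,85,.022)
print("P1",p1.round(4),"P2",p2.round(4),"dist",np.linalg.norm(p1-p2),"yaw",np.arctan2(-(p2-p1)[0],(p2-p1)[1]))
print("plate mid at P1", ((ray("wrist",(282.2,215),.022,pb)+ray("wrist",(368.9,215),.022,pb))/2).round(4),1e3*np.linalg.norm(ray("wrist",(282.2,215),.022,pb)-ray("wrist",(368.9,215),.022,pb)))
print("top: jar",ray("top",(385.2,233.8),.06).round(4),"P1",ray("top",(364.6,161.2),.022).round(4),"P2",ray("top",(327,162.8),.022).round(4), "jar3",ray("top",(287.3,160.9),.087).round(4))
print(state()["position"],pb)
E
```

```text
jar [ 0.4278 -0.1685  0.06  ] width 47.05876790778862
P1 [ 0.619  -0.1179  0.022 ] P2 [ 0.614  -0.0185  0.022 ] dist 0.09948706344573109 yaw 0.049955236033059534
plate mid at P1 [ 0.6193 -0.1175  0.022 ] 107.64318476449237
top: jar [ 0.4275 -0.1674  0.06  ] P1 [ 0.6183 -0.1179  0.022 ] P2 [ 0.6131 -0.0189  0.022 ] jar3 [0.6069 0.0811 0.087 ]
[ 0.61101869 -0.07077754  0.18978563] (array([ 0.61124295, -0.07025526,  0.18952271]), array([ 6.90799053e-01,  7.23046461e-01, -5.83897730e-04, -3.77197409e-04]))
```

Both cameras agree within 1.5 mm: pocket spacing comes out at 99.5 mm and lid width at 47 mm. Grasping now.

```bash
cat >> h.py <<'E'
Y=.05;P1=np.array([.6187,-.1179]);P2=np.array([.6136,-.0187])
def lower(xy,z0,zmin,thr=3):
    f0=state()["wrist_force"][2];z=z0
    while z>zmin:
        z-=.0007;move_linear([*xy,z],max_speed=.03)
        f=state()["wrist_force"][2]
        if f-f0>thr:break
    s=state();print("lowered",z,s["position"].round(4),f-f0,s["clock"]);return z
E
python3 - <<'E'
from h import *
q=Q(Y);J=[.4277,-.168]
move_ptp([*J,.13],q);move_linear([*J,.022],max_speed=.12)
print(state()["position"].round(4),state()["wrist_force"].round(1))
move_gripper(.03,25);s=state();print("open",s["opening"],s["gripper_force"],s["clock"])
move_linear([*J,.12],max_speed=.15)
s=state();print("lift",s["opening"],s["wrist_force"].round(2),s["position"].round(4))
move_ptp([*P1,.12],q);print(state()["position"].round(4),state()["clock"])
wsnap("w_c")
print(state()["opening"],state()["gripper_force"])
E
```

```text
[ 0.4284 -0.1683  0.0228] [-0.1 -0.6 -0.4]
open 0.047714660981732056 25.000526905059814 6.7833
lift 0.04744328808621851 [-0.42  0.89 -2.2 ] [ 0.4271 -0.1676  0.1189]
[ 0.6172 -0.118   0.1186] 8.3917
0.04746341251738123 24.999568462371826
```

```bash
python3 - <<'E'
from h import *
move_linear([*P1,.05],max_speed=.08);dwell(.2);print(state()["position"].round(4),state()["wrist_force"].round(1))
move_linear([*P1,.038],max_speed=.03);print(state()["position"].round(4),state()["wrist_force"].round(1))
z=lower(P1,.038,.031)
s=state();print(s["wrist_force"].round(1))
move_gripper(.062);dwell(.3)
print(state()["opening"],state()["wrist_force"].round(1))
move_linear([*P1,.15],max_speed=.12);im,p=wsnap("w_p1")
print(state()["clock"])
a=cv2.imread("pics/w_p1.png");t=snapshot("top")[:,:,::-1]
cv2.imwrite("pics/m3.png",np.hstack([a[90:290,220:420],cv2.resize(t[110:210,300:400],(200,200))]))
E
```

```text
[ 0.6192 -0.118   0.0508] [ 0.9  0.3 -1.8]
[ 0.6185 -0.1178  0.0376] [-0.1  0.8 -1.7]
lowered 0.033800000000000004 [ 0.6188 -0.1179  0.0343] 6.416880541949058 11.7167
[-2.7  0.8  4.7]
0.06197611004143793 [-0.3 -0.1 -0.6]
13.675
```

View pics/m3.png

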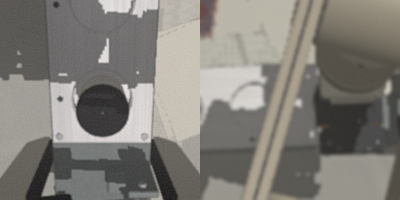

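The short jar is down: contact came at TCP z 0.0343, the expected pocket-floor height, and the lid shows upright and centred in pocket 1. Tall jar next.

```bash
python3 - <<'E'
from h import *
q=Q(Y);T=np.array([.4616,.2836])
move_gripper(.08);move_ptp([*T,.19],q);dwell(.2)
a,p=wsnap("w_t")
hsv=cv2.cvtColor(a,cv2.COLOR_BGR2HSV);h,s,v=cv2.split(hsv)
for b in blobs(((h<8)|(h>170))&(s>110)&(v>50),400):
    x,y,w,hh,A=b[1];print(b,"c",ray("wrist",b[0],.08,p).round(4),"low",ray("wrist",(x+(w-1)/2,y+hh-.5-.48*w),.08,p).round(4),"w mm",1e3*np.linalg.norm(ray("wrist",(x,y+20),.08,p)-ray("wrist",(x+w,y+20),.08,p)))
cv2.imwrite("pics/m4.png",a[60:310,170:470]);print(state()["clock"],state()["position"])
E
```

```text
([321.3, 188.4], [295, 162, 54, 53, 2166]) c [0.4628 0.2855 0.08  ] low [0.463  0.2853 0.08  ] w mm 53.58784210838806
16.1083 [0.46202177 0.28294908 0.18983799]
```

View pics/m4.png

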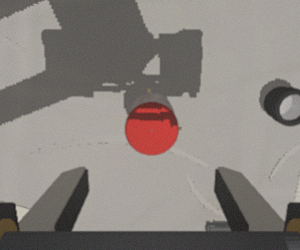

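The tall jar is alone at crop (151,129), and the loupe at (287,103) is well clear of the fingers.

```bash
python3 - <<'E'
from h import *
q=Q(Y);J=[.4625,.2847]
move_linear([*J,.10],max_speed=.15);move_linear([*J,.030],max_speed=.1)
move_gripper(.03,25);s=state();print("open",s["opening"],s["gripper_force"],s["position"].round(4))
move_linear([*J,.15],max_speed=.15)
s=state();print("lift",s["opening"],s["wrist_force"].round(2))
assert .05<s["opening"]<.058
move_ptp([*P2,.15],q);move_linear([*P2,.06],max_speed=.08);dwell(.2);print(state()["position"].round(4),state()["wrist_force"].round(1))
move_linear([*P2,.046],max_speed=.03);print(state()["position"].round(4),state()["wrist_force"].round(1))
z=lower(P2,.046,.039)
s=state();print(s["wrist_force"].round(1),s["clock"],s["opening"])
E
```

```text
open 0.053744214298722115 25.000531375408173 [0.4627 0.2848 0.0303]
lift 0.053424485158738974 [ 0.07  0.31 -1.25]
[ 0.614  -0.0187  0.0606] [ 0.5  0.3 -1.1]
[ 0.6135 -0.0187  0.0458] [ 0.4  1.5 -2.1]
lowered 0.041800000000000004 [ 0.6137 -0.0187  0.0424] 7.542387294736622 24.075
[-4.  -0.1  5.4] 24.075 0.05365217555813052
```

The tall jar touched down at TCP z 0.0424, the expected floor height. Now I'll release it and look over the lever.

```bash
python3 - <<'E'
from h import *
move_gripper(.07);dwell(.3);print(state()["opening"],state()["wrist_force"].round(1))
move_linear([*P2,.17],max_speed=.15);move_gripper(0.0,10)
ex=np.array([np.cos(Y),np.sin(Y)]);ey=np.array([-np.sin(Y),np.cos(Y)])
L=P2-.046*ex-.198*ey;print("pad",L)
V=L+.06*ex*0
move_ptp([*(L+.0*ey),.20],Q(Y));dwell(.2)
a,p=wsnap("w_l");b=snapshot("side")[:,:,::-1]
print(state()["clock"],p[0].round(4),state()["opening"])
v=a.max(2)
cv2.imwrite("pics/m5.png",np.hstack([cv2.resize(a[60:320,190:450],(390,390)),cv2.resize(b[150:290,290:430],(390,390))]))
E
```

```text
0.07027738706964565 [-0.3  0.4 -0.1]
pad [ 0.57755336 -0.21875159]
28.2 [ 0.578  -0.2169  0.1996] 0.00015454567976781313
```

View pics/m5.png

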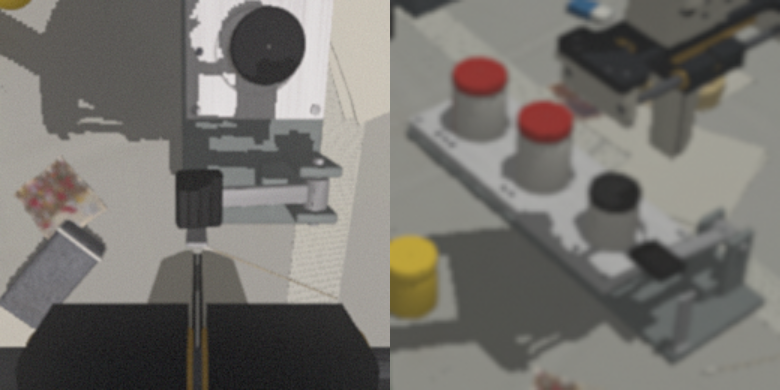

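All three jars stand upright in their pockets. The pad is centred at wrist crop (199,199), in line with the closed fingers, and the gauge plate is visible beyond it. Pressing in small steps.

```bash
python3 - <<'E'
from h import *
a=np.load("pics/w_l.npy");p=(a[:3],a[3:])
m=ray("wrist",(322.5,192.5),.089,p);L=np.array([.57755,-.21875]);print("pad meas",m.round(4),"model",L)
assert np.linalg.norm(m[:2]-L)<.006
T=(m[:2]+L)/2
move_linear([*T,.10],max_speed=.1);dwell(.3);f0=state()["wrist_force"][2]
for z in (.092,.089,.086,.083,.080,.078,.0765,.0755,.0748):
    move_linear([*T,z],max_speed=.03);dwell(.15)
    s=state();print(z,s["position"].round(4),round(s["wrist_force"][2]-f0,2))
print(s["clock"])
b=snapshot("side")[:,:,::-1];cv2.imwrite("pics/side_l.png",b)
w,_=wsnap("w_l2")
cv2.imwrite("pics/m6.png",np.hstack([cv2.resize(b[215:285,350:430],(457,400),interpolation=cv2.INTER_CUBIC),cv2.resize(w[150:250,280:365],(340,400),interpolation=cv2.INTER_CUBIC)]))
E
```

```text
pad meas [ 0.58   -0.2186  0.089 ] model [ 0.57755 -0.21875]
0.092 [ 0.5788 -0.2187  0.092 ] -0.32
0.089 [ 0.5792 -0.2189  0.0895] 2.94
0.086 [ 0.579  -0.2188  0.0862] 3.09
0.083 [ 0.5788 -0.2187  0.0831] 3.77
0.08 [ 0.5788 -0.2187  0.0801] 4.7
0.078 [ 0.5787 -0.2187  0.0781] 4.41
0.0765 [ 0.5787 -0.2187  0.0766] 3.9
0.0755 [ 0.5786 -0.2187  0.0756] 5.65
0.0748 [ 0.5785 -0.2186  0.0748] 5.69
33.4167
```

View pics/m6.png

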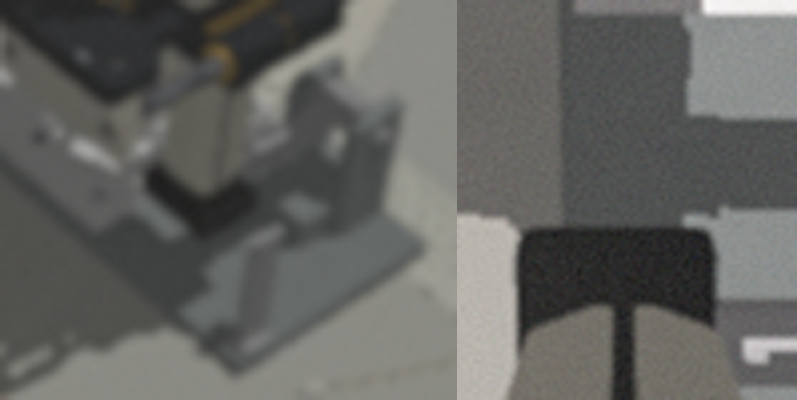

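The fingertips press squarely on the pad (wrist crop (615,300)), which is almost level with the gauge top. The force is 5.7 N, close to the 6 N given for half-way. I'll make the last 0.8 mm, check it holds steady, and hand in.

```bash
python3 - <<'E'
from h import *
p=[.5788,-.2187]
move_linear([*p,.074],max_speed=.03);dwell(.4)
F=[];Z=[]
for _ in range(10):
    dwell(.05);s=state();F.append(s["wrist_force"][2]);Z.append(s["position"][2])
print("z",np.mean(Z),"F",np.mean(F),s["clock"])
if abs(np.mean(Z)-.074)<.001 and 4<np.mean(F)<8: print(sign_off())
E
```

```text
z 0.07406354502642193 F 5.857888682567984 34.6667
the job is handed in; nothing more can be done
None
```

The job is handed in at 34.7 s: the short jar stands in pocket 1, the tall jar in pocket 2, and the arm is holding the lever half-way (fingertips at 74.1 mm, 5.9 N), with the third jar, loupe and weight left alone.

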